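Find the release notch of the bench waste bin and open its flap

TASK

Open the round tip-waste bin on the bench with the fingertips alone: feel round the top of its grey collar for the thumb notch, press the release key down inside it so that the sprung flap pops up, then push the flap right back until it stands open by itself. Do not pick anything up, do not press hard on the bin, and leave the beaker, the amber vial and the tip box beside it where they are.

Things in the scene. Friction and masses are not known exactly. Their poses are not given: they have to be found in the camera images.
- bin: bench waste bin, does not move: steel canister under a grey collar; everything on it that moves is described below. Origin on its vertical axis at bench level, z up. Its yaw tells nothing of how the collar sits: that was screwed on, stopped at any angle, and can no longer be turned
- collar_centre (a point): point on the bin's axis level with the collar's flat top, 125 mm above the bench. The collar is a flat ring, radius 52 to 88 mm, with one notch, sunk from the top and open at the outer edge: 0.64 rad of the ring, sides radial (48 mm wide at radius 75 mm), its direction not told. Inside the ring lies the round steel flap, radius 48 mm, its edge 4 mm below the collar's top
- release_key (a joint): grey rocker pad in the notch, 34 mm along the ring, radius 53 to 86 mm. Its highest rib, at radius 76 mm, lies 7 mm below the collar's top and goes down 5 mm to a stop, against a spring (3 N, with friction up to 8 N). Angle in rad: 0 rest, 0.11 flap let go, 0.2 at the stop; springs back. Its hook moves out to radius 60 mm: stay outside that
- flap (a joint): polished flap's angle, rad: 0 latched, 0.79 popped up by its spring, 1.57 upright, 1.68 stop. Hinge opposite the notch, 50 mm from the axis, 6 mm below the collar's top; free end 100 mm from the hinge, so once popped it is 65 mm above the collar's top, 20 mm from the axis on the notch side. 70 g; pushed towards the hinge there, it swings up freely and stays up from 1.3 on
- beaker: glass beaker, 53 mm diameter, 70 mm high, loose bystander; origin at the centre of its underside
- vial_2: amber dropper vial, 30 mm diameter, 85 mm high, loose bystander; origin at the centre of its underside
- tipbox: pipette tip box, 94x129x93 mm, loose bystander; origin at the centre of its underside

How it is judged:
On the way, in this order (a step that is already met when the one before it is completed fails the run):
1. a fingertip presses the release key down in the notch until its hook has let go of the flap (value of joint release_key above 0.09 rad and contact force between the fingers and release_key above 1 N), for 0.03 s.
2. the flap is pushed right back, to upright or beyond (value of joint flap above 1.35 rad), for 0.2 s.
At the end, for the whole second after the job is handed in: The flap stands open by itself beyond 1.35 rad (77 degrees) and at rest, the release key has sprung back (under 0.04 rad), and the beaker, vial and tip box are within 25 mm of where they stood (value of joint flap above 1.35 rad and velocity of joint flap below 0.1 rad/s and value of joint release_key below 0.04 rad and distance of each of beaker, vial_2, tipbox from where it was at the start of the episode below 0.025 m); the robot touches nothing.
It fails at once if the beaker, the vial or the tip box is picked up or pushed more than 25 mm (distance of any of beaker, vial_2, tipbox from where it was at the start of the episode above 0.025 m).
It fails at once if the bin is pressed with more than 60 N (contact force between the fingers and bin above 60 N).
It also fails if it takes over 64 s, if anything falls off the work surface, if the arm or the gripper's body presses on something with over 40 N, if the wrist force passes 120 N, or if a joint passes its speed limit or range.

ROBOT

A 6-joint arm with a two-finger parallel gripper is mounted at the origin on a cart in front of the work surface, level with it; the furniture and walls round the work are solid. World frame = base frame: x ahead of the robot, y to its left, z up, the work surface at z = 0. Lengths are in m, angles in rad, forces in N, time in s.
With the tool pointing down it reaches from about 0.375 to 0.975 m from the base axis. Payload 3.8 kg.
Tool frame: the origin (TCP) lies midway between the tips of the shut fingers; the grasp point (between the pads) lies 19 mm behind it (grip_point_offset is the distance from the TCP to the grasp point, in m); z points along the fingers, y is the direction in which the jaws open and shut (so a half turn about z gives the same grasp; the last joint's range is limited). The gripper opens to 85 mm and grips with 20 to 120 N. Pads are 22 mm wide; open, the fingers measure 114 mm over their backs; the gripper's body (76 mm by 85 mm) begins 54 mm behind the grasp point. The pads swing forward as they close: fully open they stand 13 mm farther back than shut.
Start: joints at [-1.157, 0.264, 1.604, -0, 1.274, -0.037], TCP at [0.294, -0.608, 0.231] pointing down, gripper open.
Joint ranges: [-2.63, 2.63], [-0.94, 2.18], [0.31, 2.57], [-1.31, 4.45], [0, 2.66], [-2.55, 2.55]. Speed limits (rad/s): [2.57, 2.57, 3.14, 3.14, 3.14, 3.14].

INTERFACE

Orientations are given as a unit quaternion [x, y, z, w].
In Python, from rig import * gives the robot as it stands.
- The arm moves only by the tool arm_command, never from a script. Its argument "targets" is a list of rows, each an object of numbers: "tx", "ty", "tz": the shift along the world's x, y, z each as a share of 0.03 m, from -1 to 1; "wx", "wy", "wz": the turn, a rotation vector about the world's x, y, z each as a share of 5 degrees, from -1 to 1; "gripper": the gripper command: -1 is shut, 1 is fully open, values between are in proportion. In form: [{"tx": .., "ty": .., "tz": .., "wx": .., "wy": .., "wz": .., "gripper": ..}, ...]. A call has 1 to 8 rows; each row shifts and turns the commanded pose from where the row before left it; what a row does not reach is not made up. A row lasts 1/10 s, in which the tool goes at most 50 mm and 8.59 degrees, less where a joint would pass 70% of its speed; a pose out of reach is approached as far as the arm can. A call with a number of a shift or a turn outside -1 to 1 is refused whole. A call with a gripper value outside its range is refused whole. The fingers move at their own pace and stop on an object; "squeeze" is the grip in N (left out, the last holds). Time passes only in rows, so rows that do not move let the fingers close. It gives the time, the measured TCP pose, the force and the opening at its end, in the units of the state.
- read_state(): the state, without advancing time (a new reading comes with each control period).
- camera(name): name is "scene" or "side" or "wrist"; returns a dict with "image" (420x560x3 uint8, blue, green, red), "z_map" (420x560 float32, m along the optical axis (not along the pixel's ray), 0 where there is no reading), "K" (3x3 intrinsics, pixels), "cam_to_world" (4x4, takes a point from camera to world coordinates); the wrist camera has in their place "tool_from_camera" (4x4, takes a point from camera to tool coordinates, whose origin is the TCP and whose axes are the flange's). Camera axes: x right, y down, z forward; pixel columns grow to the right and rows downward; lengths in m; the calibration is good to about 2 mm. The wrist camera is an equidistant fisheye: a pixel r from the principal point sees the ray r / f radians off the axis. A picture is of the moment at which its call begins: read the wrist's pose just before it.
- close_job(): hands the job in, once; it reports no verdict.
The state is a dict: "time": time; "joint_pos": joint angles; "qvel": joint speeds; "effort": joint torques, N m; "position": TCP position; "tool_rot": TCP orientation; "contact_force": force on the tool from outside, world axes, zero at the start; "wrist_torque": the same for the moment, N m; "width": opening from 0.0 (shut) to 1.0 (fully open).
Only numpy, scipy, OpenCV 4.12 (cv2) and the standard library are available. Lean on these libraries where they do the work, as an engineer would, in place of code of your own. Each camera call takes 0.05 s, during which the arm holds its last target. There are 200 camera calls.

## Working session

There is one attempt and no reset: what is moved stays moved. The work goes in short steps, Python scripts to look and compute and a tool call to move; the robot and the scene stay as the last step left them, time stands still between calls to the robot, and variables do not carry over. Pictures are saved under pics/ and viewed, on a budget of 10 in all, crops included, one or two more only if the job needs it, and the job is handed in when it is done.

Besides the shell and the picture viewer there is one more tool, called after ">>>" by a JSON object that holds its "fn" and its "kwargs". arm_command: Moves the arm, as the interface text tells. Its arguments: {"type":"object","properties":{"targets":{"type":"array","items":{"type":"object","properties":{"tx":{"type":"number"},"ty":{"type":"number"},"tz":{"type":"number"},"wx":{"type":"number"},"wy":{"type":"number"},"wz":{"type":"number"},"gripper":{"type":"number"}}}},"squeeze":{"type":"number"}},"required":["targets"]}

```bash
ls; mkdir -p pics
python3 - <<'E'
from rig import *
import cv2,numpy as np
print(read_state())
a=camera("scene");b=camera("side")
for n,c in(("scene",a),("side",b)):
    np.savez(n+"0.npz",**c); print(n,c["K"],c["cam_to_world"])
    cv2.imwrite(f"pics/{n}0.png",c["image"])
E
```

```text
pics
{'time': 0.0, 'joint_pos': array([-1.15684692e+00,  2.64758883e-01,  1.60539426e+00, -4.24731214e-05,
        1.27370003e+00, -3.68755168e-02]), 'qvel': array([-2.09068585e-03, -1.61404836e-04,  8.29371158e-05,  3.43429024e-04,
       -6.24005447e-04,  8.14135770e-04]), 'effort': array([-6.25721077e-04, -5.15110660e+01, -3.67324018e+01, -1.57577065e-04,
        1.27899661e-02, -4.28550464e-06]), 'position': array([ 0.29380486, -0.60687934,  0.22994723]), 'tool_rot': array([ 9.74699983e-01,  2.23514349e-01, -2.31775112e-04, -1.10642729e-03]), 'contact_force': array([-0.22653629, -0.0840968 , -0.16460714]), 'wrist_torque': array([ 0.0465566 ,  0.02705143, -0.06702095]), 'width': 0.9967211264594312}
scene [[471.94773927   0.         277.06159671]
 [  0.         471.94773927 217.193286  ]
 [  0.           0.           1.        ]] [[ 0.89662978  0.31138265 -0.31479498  0.91779477]
 [ 0.44276337 -0.62417544  0.64371237 -0.7054052 ]
 [ 0.00395357 -0.71655137 -0.69752312  0.86473937]
 [ 0.          0.          0.          1.        ]]
side [[507.75104293   0.         287.84884758]
 [  0.         507.75104293 216.38664017]
 [  0.           0.           1.        ]] [[ 0.75752525  0.45866497 -0.46452334  0.98950521]
 [ 0.65264577 -0.51635307  0.55446641 -0.52662672]
 [ 0.01445627 -0.7231915  -0.69049625  0.75748569]
 [ 0.          0.          0.          1.        ]]
```

View pics/scene0.png

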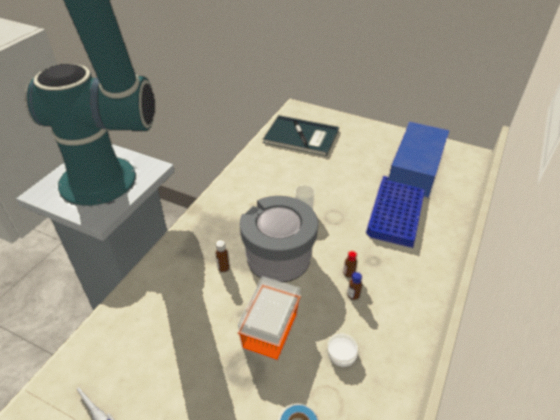

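View pics/side0.png

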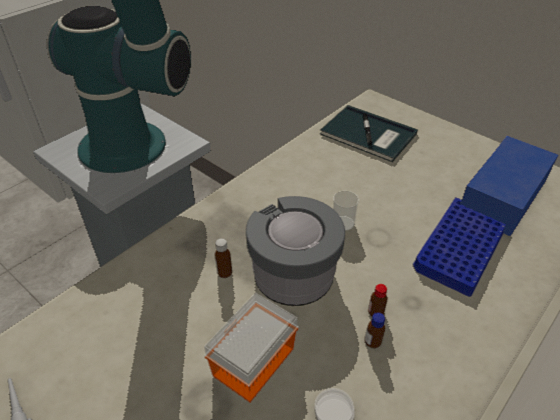

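The bin is at about (278,235) in the scene view and (295,245) in the side view. A notch-like break shows at the collar's upper left: scene (262,207), side (268,212). The vial is to its left, the tip box is in front and the beaker is behind.

```bash
cat > h.py <<'E'
import numpy as np,cv2
def cloud(c):
    K=c["K"];T=c["cam_to_world"];z=c["z_map"].astype(float)
    v,u=np.mgrid[:z.shape[0],:z.shape[1]]
    P=np.stack([(u-K[0,2])/K[0,0]*z,(v-K[1,2])/K[1,1]*z,z],-1)@T[:3,:3].T+T[:3,3]
    P[z<=0]=np.nan; return P
def ray(c,uv,h):
    K=c["K"];T=c["cam_to_world"];d=T[:3,:3]@[(uv[0]-K[0,2])/K[0,0],(uv[1]-K[1,2])/K[1,1],1]
    return T[:3,3]+d*(h-T[2,3])/d[2]
E
python3 - <<'E'
from h import *
from scipy.optimize import least_squares
for n,box,nt in(("scene",(190,285,225,330),(262,207)),("side",(185,285,235,355),(268,212))):
    c=dict(np.load(n+"0.npz"));P=cloud(c)
    u0,u1,v0,v1=box[2],box[3],box[0],box[1]
    Q=P[v0:v1,u0:u1].reshape(-1,3);im=c["image"][v0:v1,u0:u1].reshape(-1,3)
    m=(Q[:,2]>.1185)&(Q[:,2]<.1315); R=Q[m]
    print(n,"ztop med",np.median(R[:,2]),m.sum())
    # top ring: count of points in ring of 54..86
    f=lambda p:np.sum((np.hypot(*(R[:,:2]-p).T)>.053)&(np.hypot(*(R[:,:2]-p).T)<.0875))
    p0=np.median(R[:,:2],axis=0);g=[(f(p0+[i,j]),*(p0+[i,j])) for i in np.arange(-.03,.03,.001) for j in np.arange(-.03,.03,.001)]
    mx=max(g)[0];g=np.array(g);ctr=g[g[:,0]>mx*.995][:,1:].mean(0)
    print("centre",ctr,mx)
    d=Q[:,:2]-ctr;r=np.hypot(*d.T);a=np.degrees(np.arctan2(d[:,1],d[:,0]))
    for lo in range(-180,180,10):
        s=(a>=lo)&(a<lo+10)&(r>.064)&(r<.082)&(Q[:,2]>.1)
        print(lo,s.sum(),np.round(np.median(Q[s,2])*1e3,1),im[s].mean(0).round(),end=" | ")
    n_=ray(c,nt,.122);print("\nnotch px",n_,np.degrees(np.arctan2(*(n_[:2]-ctr)[::-1])),np.hypot(*(n_[:2]-ctr)))
    for nm,box2 in(("all",0),):
        pass
for n in("scene","side"):
    c=dict(np.load(n+"0.npz"));im=c["image"]
    v=c["image"][150:300,200:380]
    cv2.imwrite(f"pics/{n}crop.png",cv2.resize(v,None,fx=4,fy=4,interpolation=cv2.INTER_CUBIC))
E
```

```text
scene ztop med 0.12367608366711536 3236
centre [ 0.59368263 -0.03313941] 2109
-180 10 123.5 [117. 121. 119.] | -170 33 124.1 [130. 134. 133.] | -160 32 124.0 [130. 134. 134.] | -150 31 124.5 [130. 134. 133.] | -140 37 124.6 [130. 134. 133.] | -130 35 124.2 [129. 134. 133.] | -120 36 124.3 [128. 132. 132.] | -110 39 124.2 [128. 132. 131.] | -100 34 124.4 [127. 131. 129.] | -90 37 124.3 [126. 130. 129.] | -80 37 124.1 [124. 128. 126.] | -70 42 124.2 [123. 126. 126.] | -60 36 124.7 [121. 125. 123.] | -50 38 124.5 [121. 125. 125.] | -40 38 124.4 [121. 125. 123.] | -30 36 124.2 [123. 126. 125.] | -20 32 123.8 [122. 125. 125.] | -10 38 124.3 [122. 125. 124.] | 0 33 124.4 [122. 126. 125.] | 10 34 124.0 [122. 126. 124.] | 20 30 124.2 [123. 127. 125.] | 30 35 123.9 [123. 127. 126.] | 40 34 123.9 [123. 127. 125.] | 50 27 124.1 [123. 127. 125.] | 60 28 124.2 [123. 127. 125.] | 70 31 124.1 [124. 127. 127.] | 80 30 124.7 [124. 127. 126.] | 90 23 124.0 [124. 128. 126.] | 100 28 124.0 [124. 128. 127.] | 110 31 124.0 [125. 129. 127.] | 120 27 123.9 [125. 129. 128.] | 130 28 124.3 [127. 130. 129.] | 
[... 765 characters left out ...]
9.] | -30 62 123.8 [96. 98. 98.] | -20 63 124.0 [95. 98. 98.] | -10 58 124.5 [95. 97. 97.] | 0 60 123.9 [94. 97. 97.] | 10 53 123.9 [94. 96. 96.] | 20 57 123.6 [94. 96. 96.] | 30 52 123.8 [94. 96. 96.] | 40 54 124.1 [94. 96. 96.] | 50 48 123.8 [94. 97. 97.] | 60 48 123.9 [94. 97. 97.] | 70 45 123.9 [95. 97. 97.] | 80 48 123.8 [96. 98. 98.] | 90 47 124.1 [96. 99. 99.] | 100 44 123.9 [97. 99. 99.] | 110 47 123.9 [ 98. 100. 100.] | 120 47 124.2 [ 98. 101. 101.] | 130 41 124.0 [ 99. 102. 102.] | 140 47 124.0 [100. 103. 103.] | 150 44 115.3 [63. 64. 64.] | 160 41 114.9 [66. 68. 68.] | 170 51 114.3 [75. 76. 77.] | 
notch px [ 0.5272849  -0.03163473  0.122     ] 178.05218149874034 0.065937361981727
```

View pics/sidecrop.png

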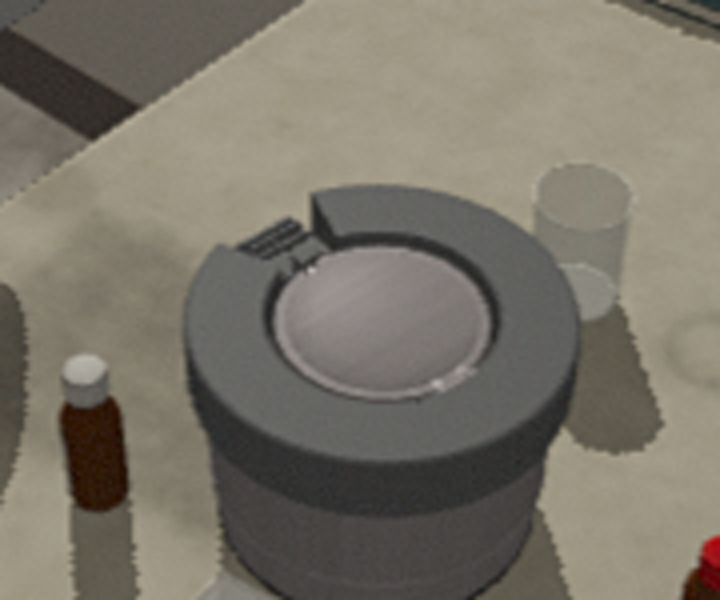

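The side crop shows the notch at the upper left, from about (225,245) to (315,195), with a ribbed pad inside it. The hinge is opposite, at about (455,380). Depth agrees, with a dip between about 147° and 182°. Next I refine the edges and locate the bystanders.

Run:
```python
from h import *
ctr=np.array([.5934,-.0335])
for n in("scene","side"):
    P=cloud(dict(np.load(n+"0.npz")));Q=P.reshape(-1,3);d=Q[:,:2]-ctr;r=np.hypot(*d.T);a=np.degrees(np.arctan2(d[:,1],d[:,0]))%360
    print(n)
    for lo in range(138,194,2):
        s=(a>=lo)&(a<lo+2)&(r>.06)&(r<.084)&(Q[:,2]>.1);print(lo,np.round(np.sort(Q[s,2])*1e3).astype(int)[::3])
    # objects above bench near bin
    for nm,(u0,u1,v0,v1) in ({"vial":(212,232,238,274),"beaker":(292,316,185,212),"box":(238,302,278,358)} if n=="scene" else {"vial":(212,234,238,280),"beaker":(332,358,190,230),"box":(204,300,295,398)}).items():
        q=P[v0:v1,u0:u1].reshape(-1,3);q=q[q[:,2]>.012];print(nm,np.nanpercentile(q,[2,50,98],axis=0).round(3).tolist())
```

```text
scene
138 [123 123 124]
140 [120 124 127]
142 [122 123 125]
144 [122 124 124]
146 [121 123 125]
148 [121 124]
150 [103 109 110 114 115 117 119 121 124 125 126]
152 [117]
154 [113]
156 [115]
158 [113 115]
160 [111 114 118]
162 [112 113 118]
164 [111 115]
166 [112 115 117]
168 [109 114 117]
170 [111 114 117]
172 [112 113 115]
174 [112 115 117]
176 [112 114 116]
178 [113 117]
180 [115]
182 []
184 []
186 [123]
188 [122 124 124]
190 [121 124 126]
192 [123 124 125]
vial [[0.481, -0.132, 0.014], [0.495, -0.125, 0.054], [0.505, -0.11, 0.085]]
beaker [[0.558, 0.019, 0.031], [0.597, 0.129, 0.067], [0.64, 0.17, 0.126]]
box [[0.626, -0.286, 0.016], [0.673, -0.242, 0.091], [0.712, -0.158, 0.094]]
side
138 [121 123 124 125 126]
140 [123 124 125 126]
142 [122 123 124 124]
144 [122 123 124 126]
146 [122 123 124 125 126]
148 [123 124 124 125]
150 [104 119 122 123 124 124]
152 [102 105 109 110 111 113 114 116 119 119 121 124]
154 [111]
156 [111 113]
158 [112 115]
160 [113 115 117]
162 [112 113 116]
164 [112 115 118]
166 [113 114 115 119]
168 [112 114 115 116]
170 [112 114 115 116]
172 [112 112 113 116]
174 [110 113 113 115 117]
176 [112 113 113 115 116]
178 [112 113 114 116 117]
180 [112 114 116]
182 [118]
184 []
186 []
188 [122 124 125 126]
190 [122 123 124 125]
192 [122 123 123 124 125 126]
vial [[0.481, -0.133, 0.014], [0.496, -0.125, 0.054], [0.505, -0.109, 0.085]]
beaker [[0.556, 0.017, 0.017], [0.593, 0.133, 0.057], [0.651, 0.168, 0.125]]
box [[0.625, -0.286, 0.016], [0.677, -0.235, 0.09], [0.712, -0.103, 0.094]]
```

Collar centre is about (0.593, -0.034) and the notch spans about 151° to 187°. That is 36.5° against the 36.7° given, so its direction is about 169°. Before moving I check where the wrist camera sits on the gripper, so it stays clear of the popping flap.

Run:
```python
from rig import *
import numpy as np
c=camera("wrist");print(c["tool_from_camera"].round(3))
a=np.radians(169);e=np.array([np.cos(a),np.sin(a)]);C=np.array([.5934,-.0335])
p=read_state()["position"]
for r in(.078,-.032,.10):t=C+r*e;print(r,t,(t-p[:2])/.03)
```

```text
[[-0.001 -0.954 -0.3    0.076]
 [ 1.    -0.001  0.     0.001]
 [-0.001 -0.3    0.954 -0.142]
 [ 0.     0.     0.     1.   ]]
0.078 [ 0.51683308 -0.0186169 ] [ 7.43231669 19.6138785 ]
-0.032 [ 0.62481207 -0.03960589] [11.03161636 18.91424551]
0.1 [ 0.49523728 -0.0144191 ] [ 6.71245675 19.75380509]
```

>>> {"fn": "arm_command", "kwargs": {"targets": [{"tz": 0.7, "ty": 0.5, "gripper": -1}, {"ty": 1, "tx": 0.3, "gripper": -1}, {"ty": 1, "tx": 0.3, "gripper": -1}, {"ty": 1, "tx": 0.3, "gripper": -1}, {"ty": 1, "tx": 0.4, "gripper": -1}, {"ty": 1, "tx": 0.4, "gripper": -1}, {"ty": 1, "tx": 0.4, "gripper": -1}, {"ty": 1, "tx": 0.4, "gripper": -1}]}}

```text
$.targets[0]: bad value
```

>>> {"fn": "arm_command", "kwargs": {"targets": [{"tx": 0, "ty": 0.5, "tz": 0.7, "wx": 0, "wy": 0, "wz": 0, "gripper": -1}, {"tx": 0.3, "ty": 1, "tz": 0, "wx": 0, "wy": 0, "wz": -0.9, "gripper": -1}, {"tx": 0.3, "ty": 1, "tz": 0, "wx": 0, "wy": 0, "wz": -0.9, "gripper": -1}, {"tx": 0.3, "ty": 1, "tz": 0, "wx": 0, "wy": 0, "wz": -0.9, "gripper": -1}, {"tx": 0.4, "ty": 1, "tz": 0, "wx": 0, "wy": 0, "wz": -0.9, "gripper": -1}, {"tx": 0.4, "ty": 1, "tz": 0, "wx": 0, "wy": 0, "wz": -0.9, "gripper": -1}, {"tx": 0.4, "ty": 1, "tz": 0, "wx": 0, "wy": 0, "wz": -0.9, "gripper": -1}, {"tx": 0.4, "ty": 1, "tz": 0, "wx": 0, "wy": 0, "wz": -0.9, "gripper": -1}]}}

```text
time: 0.95
position: [0.3692, -0.3811, 0.2519]
tool_rot: [0.999, -0.051, -0.0, -0.0]
contact_force: [1.0, -0.2, 0.5]
width: -0.003
```

>>> {"fn": "arm_command", "kwargs": {"targets": [{"tx": 0.4, "ty": 1, "tz": 0, "wx": 0, "wy": 0, "wz": -0.5, "gripper": -1}, {"tx": 0.4, "ty": 1, "tz": 0, "wx": 0, "wy": 0, "wz": -0.5, "gripper": -1}, {"tx": 0.4, "ty": 1, "tz": 0, "wx": 0, "wy": 0, "wz": 0, "gripper": -1}, {"tx": 0.4, "ty": 1, "tz": 0, "wx": 0, "wy": 0, "wz": 0, "gripper": -1}, {"tx": 0.4, "ty": 1, "tz": 0, "wx": 0, "wy": 0, "wz": 0, "gripper": -1}, {"tx": 0.4, "ty": 1, "tz": 0, "wx": 0, "wy": 0, "wz": 0, "gripper": -1}, {"tx": 0.4, "ty": 1, "tz": 0, "wx": 0, "wy": 0, "wz": 0, "gripper": -1}, {"tx": 0.4, "ty": 1, "tz": 0, "wx": 0, "wy": 0, "wz": 0, "gripper": -1}]}}

```text
time: 1.75
position: [0.4651, -0.1412, 0.2521]
tool_rot: [0.996, -0.093, -0.0, -0.0]
contact_force: [0.8, -0.5, -0.6]
width: 0.002
```

>>> {"fn": "arm_command", "kwargs": {"targets": [{"tx": 0.4, "ty": 1, "tz": 0, "wx": 0, "wy": 0, "wz": 0, "gripper": -1}, {"tx": 0.4, "ty": 1, "tz": 0, "wx": 0, "wy": 0, "wz": 0, "gripper": -1}, {"tx": 0.5, "ty": 1, "tz": 0, "wx": 0, "wy": 0, "wz": 0, "gripper": -1}, {"tx": 0.4, "ty": 1, "tz": 0, "wx": 0, "wy": 0, "wz": 0, "gripper": -1}, {"tx": 0, "ty": 0.1, "tz": -1, "wx": 0, "wy": 0, "wz": 0, "gripper": -1}, {"tx": 0, "ty": 0, "tz": -1, "wx": 0, "wy": 0, "wz": 0, "gripper": -1}, {"tx": 0, "ty": 0, "tz": -1, "wx": 0, "wy": 0, "wz": 0, "gripper": -1}, {"tx": 0, "ty": 0, "tz": 0, "wx": 0, "wy": 0, "wz": 0, "gripper": -1}]}}

```text
time: 2.55
position: [0.5119, -0.019, 0.1573]
tool_rot: [0.996, -0.093, -0.005, 0.0]
contact_force: [0.3, 0.3, -0.5]
width: 0.002
```

Run:
```python
from rig import *
import cv2,numpy as np
s=read_state();print(s["position"],s["tool_rot"],s["contact_force"],s["time"])
c=camera("side");w=camera("scene")
f=lambda i:cv2.resize(i,(400,400),interpolation=cv2.INTER_CUBIC)
cv2.imwrite("pics/pre.png",np.hstack([f(c["image"][130:290,220:380]),f(w["image"][140:280,205:345])]))
```

```text
[ 0.51192807 -0.01898334  0.15727313] [ 9.95674913e-01 -9.27701259e-02 -5.01704928e-03  3.77285345e-05] [ 0.27264722  0.27620278 -0.45083948] 2.55
```

View pics/pre.png

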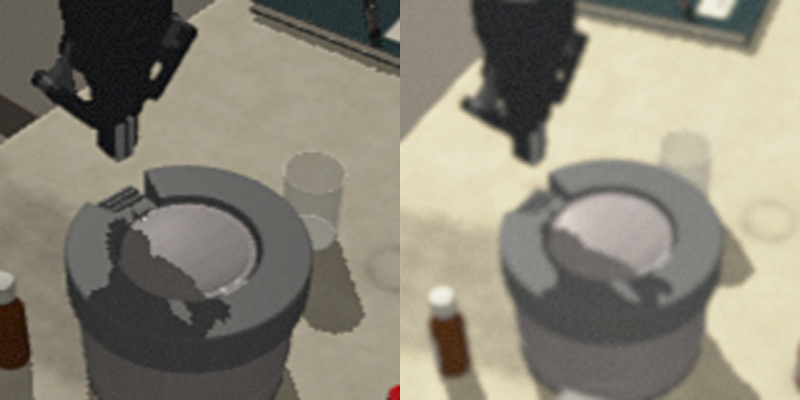

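The tips hang just above the notch: left panel (120,155) over the notch at (125,195), and the right panel shows the same. I correct x and go down in steps.

>>> {"fn": "arm_command", "kwargs": {"targets": [{"tx": 0.16, "ty": 0, "tz": 0, "wx": 0, "wy": 0, "wz": 0, "gripper": -1}, {"tx": 0, "ty": 0, "tz": -0.5, "wx": 0, "wy": 0, "wz": 0, "gripper": -1}, {"tx": 0, "ty": 0, "tz": -0.3, "wx": 0, "wy": 0, "wz": 0, "gripper": -1}, {"tx": 0, "ty": 0, "tz": 0, "wx": 0, "wy": 0, "wz": 0, "gripper": -1}, {"tx": 0, "ty": 0, "tz": 0, "wx": 0, "wy": 0, "wz": 0, "gripper": -1}]}}

```text
time: 3.15
position: [0.5204, -0.0196, 0.1377]
tool_rot: [0.996, -0.093, -0.001, -0.0]
contact_force: [0.3, 0.2, -0.2]
width: 0.001
```

>>> {"fn": "arm_command", "kwargs": {"targets": [{"tx": -0.12, "ty": 0.03, "tz": -0.2, "wx": 0, "wy": 0, "wz": 0, "gripper": -1}, {"tx": 0, "ty": 0, "tz": -0.3, "wx": 0, "wy": 0, "wz": 0, "gripper": -1}, {"tx": 0, "ty": 0, "tz": 0, "wx": 0, "wy": 0, "wz": 0, "gripper": -1}, {"tx": 0, "ty": 0, "tz": 0, "wx": 0, "wy": 0, "wz": 0, "gripper": -1}]}}

```text
time: 3.55
position: [0.5168, -0.0186, 0.1228]
tool_rot: [0.996, -0.093, -0.001, 0.0]
contact_force: [-0.4, 0.1, 0.6]
width: -0.001
```

At z = 0.1228 the tips are below the collar top (0.125) with no force, so they are inside the notch. Now I press in small steps.

>>> {"fn": "arm_command", "kwargs": {"targets": [{"tx": 0, "ty": 0, "tz": -0.1, "wx": 0, "wy": 0, "wz": 0, "gripper": -1}, {"tx": 0, "ty": 0, "tz": -0.07, "wx": 0, "wy": 0, "wz": 0, "gripper": -1}, {"tx": 0, "ty": 0, "tz": 0, "wx": 0, "wy": 0, "wz": 0, "gripper": -1}, {"tx": 0, "ty": 0, "tz": 0, "wx": 0, "wy": 0, "wz": 0, "gripper": -1}]}}

```text
time: 3.95
position: [0.5173, -0.0187, 0.1183]
tool_rot: [0.996, -0.093, 0.0, -0.0]
contact_force: [-1.0, 0.2, 0.3]
width: 0.001
```

>>> {"fn": "arm_command", "kwargs": {"targets": [{"tx": 0, "ty": 0, "tz": -0.05, "wx": 0, "wy": 0, "wz": 0, "gripper": -1}, {"tx": 0, "ty": 0, "tz": -0.05, "wx": 0, "wy": 0, "wz": 0, "gripper": -1}, {"tx": 0, "ty": 0, "tz": 0, "wx": 0, "wy": 0, "wz": 0, "gripper": -1}, {"tx": 0, "ty": 0, "tz": 0, "wx": 0, "wy": 0, "wz": 0, "gripper": -1}]}}

```text
time: 4.35
position: [0.5161, -0.0184, 0.1155]
tool_rot: [0.996, -0.093, -0.001, -0.0]
contact_force: [-4.9, 2.0, 5.9]
width: -0.002
```

>>> {"fn": "arm_command", "kwargs": {"targets": [{"tx": 0, "ty": 0, "tz": -0.05, "wx": 0, "wy": 0, "wz": 0, "gripper": -1}, {"tx": 0, "ty": 0, "tz": 0, "wx": 0, "wy": 0, "wz": 0, "gripper": -1}, {"tx": 0, "ty": 0, "tz": -0.03, "wx": 0, "wy": 0, "wz": 0, "gripper": -1}, {"tx": 0, "ty": 0, "tz": 0, "wx": 0, "wy": 0, "wz": 0, "gripper": -1}]}}

```text
time: 4.75
position: [0.5159, -0.0184, 0.1131]
tool_rot: [0.996, -0.093, -0.002, -0.0]
contact_force: [-4.7, 1.1, 5.5]
width: -0.003
```

Run:
```python
from rig import *
import cv2,numpy as np
s=read_state();print(s["position"],s["contact_force"],s["time"])
c=camera("side");w=camera("scene")
f=lambda i:cv2.resize(i,(400,400),interpolation=cv2.INTER_CUBIC)
cv2.imwrite("pics/press.png",np.hstack([f(c["image"][130:290,220:380]),f(w["image"][140:280,205:345])]))
```

```text
[ 0.51585562 -0.0184232   0.11312498] [-4.66011024  1.14064435  5.5467382 ] 4.75
```

View pics/press.png

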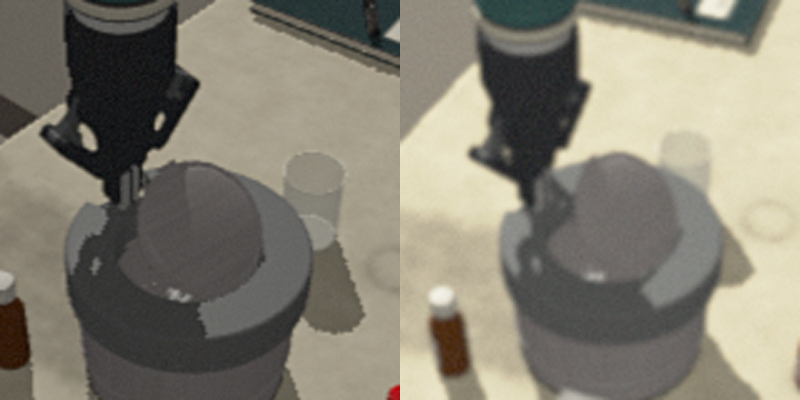

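The flap has popped: its raised disc is at (200,230) in the left panel, with the tips in the notch at (125,190). I rise to about z = 0.17, clear of the flap.

>>> {"fn": "arm_command", "kwargs": {"targets": [{"tx": 0, "ty": 0, "tz": 0.4, "wx": 0, "wy": 0, "wz": 0, "gripper": -1}, {"tx": 0, "ty": 0, "tz": 0.8, "wx": 0, "wy": 0, "wz": 0, "gripper": -1}, {"tx": 0, "ty": 0, "tz": 0.75, "wx": 0, "wy": 0, "wz": 0, "gripper": -1}, {"tx": 0.4, "ty": -0.08, "tz": 0, "wx": 0, "wy": 0, "wz": 0, "gripper": -1}, {"tx": 0.4, "ty": -0.08, "tz": 0, "wx": 0, "wy": 0, "wz": 0, "gripper": -1}, {"tx": 0.3, "ty": -0.06, "tz": 0, "wx": 0, "wy": 0, "wz": 0, "gripper": -1}, {"tx": 0, "ty": 0, "tz": 0, "wx": 0, "wy": 0, "wz": 0, "gripper": -1}]}}

```text
time: 5.55
position: [0.551, -0.0256, 0.17]
tool_rot: [0.996, -0.093, -0.001, 0.0]
contact_force: [-0.6, 0.2, 0.2]
width: -0.0
```

>>> {"fn": "arm_command", "kwargs": {"targets": [{"tx": 0.25, "ty": -0.05, "tz": 0, "wx": 0, "wy": 0, "wz": 0, "gripper": -1}, {"tx": 0.25, "ty": -0.05, "tz": 0, "wx": 0, "wy": 0, "wz": 0, "gripper": -1}, {"tx": 0.25, "ty": -0.05, "tz": 0, "wx": 0, "wy": 0, "wz": 0, "gripper": -1}, {"tx": 0.25, "ty": -0.05, "tz": 0, "wx": 0, "wy": 0, "wz": 0, "gripper": -1}, {"tx": 0.25, "ty": -0.05, "tz": 0, "wx": 0, "wy": 0, "wz": 0, "gripper": -1}, {"tx": 0.25, "ty": -0.05, "tz": 0, "wx": 0, "wy": 0, "wz": 0, "gripper": -1}, {"tx": 0.25, "ty": -0.05, "tz": 0, "wx": 0, "wy": 0, "wz": 0, "gripper": -1}, {"tx": 0, "ty": 0, "tz": 0, "wx": 0, "wy": 0, "wz": 0, "gripper": -1}]}}

```text
time: 6.35
position: [0.6065, -0.0361, 0.1751]
tool_rot: [0.996, -0.093, 0.004, -0.0]
contact_force: [-1.5, 1.2, 8.6]
width: 0.004
```

>>> {"fn": "arm_command", "kwargs": {"targets": [{"tx": 0.25, "ty": -0.05, "tz": 0, "wx": 0, "wy": 0, "wz": 0, "gripper": -1}, {"tx": 0.25, "ty": -0.05, "tz": 0, "wx": 0, "wy": 0, "wz": 0, "gripper": -1}, {"tx": 0.2, "ty": -0.04, "tz": 0, "wx": 0, "wy": 0, "wz": 0, "gripper": -1}, {"tx": 0, "ty": 0, "tz": 0, "wx": 0, "wy": 0, "wz": 0, "gripper": -1}, {"tx": 0, "ty": 0, "tz": 0, "wx": 0, "wy": 0, "wz": 0, "gripper": -1}, {"tx": 0, "ty": 0, "tz": 0, "wx": 0, "wy": 0, "wz": 0, "gripper": -1}]}}

```text
time: 6.95
position: [0.6231, -0.0399, 0.1704]
tool_rot: [0.996, -0.093, -0.001, -0.0]
contact_force: [-0.5, 0.2, -0.7]
width: -0.002
```

Run:
```python
from rig import *
import cv2,numpy as np
s=read_state();print(s["position"],s["contact_force"],s["time"])
c=camera("side");w=camera("scene")
f=lambda i:cv2.resize(i,(400,400),interpolation=cv2.INTER_CUBIC)
cv2.imwrite("pics/push.png",np.hstack([f(c["image"][110:290,220:400]),f(w["image"][120:280,205:365])]))
```

```text
[ 0.62312386 -0.03989042  0.17042138] [-0.47899384  0.15740506 -0.69975155] 6.95
```

View pics/push.png

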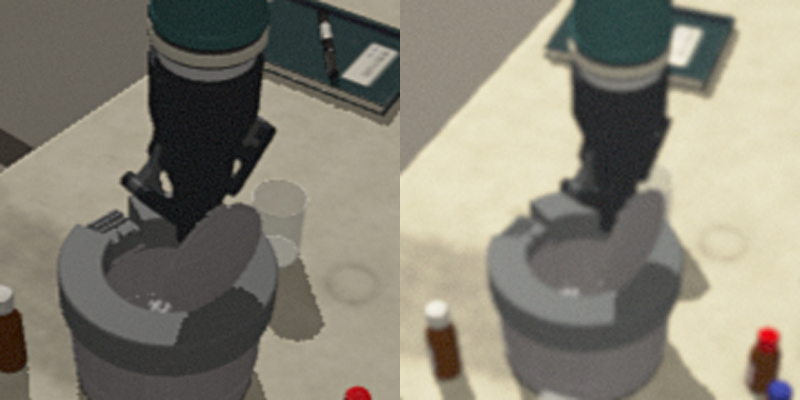

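The bin's inside is now visible and the flap stands at the hinge side, left panel (225,255), with no force on the tips. I back off away from the flap, then rise.

>>> {"fn": "arm_command", "kwargs": {"targets": [{"tx": -0.3, "ty": 0.06, "tz": 0, "wx": 0, "wy": 0, "wz": 0, "gripper": -1}, {"tx": -0.6, "ty": 0.12, "tz": 0, "wx": 0, "wy": 0, "wz": 0, "gripper": -1}, {"tx": -0.9, "ty": 0.2, "tz": 0.3, "wx": 0, "wy": 0, "wz": 0, "gripper": -1}, {"tx": -0.9, "ty": 0.2, "tz": 0.8, "wx": 0, "wy": 0, "wz": 0, "gripper": -1}, {"tx": -0.9, "ty": 0.2, "tz": 0.8, "wx": 0, "wy": 0, "wz": 0, "gripper": -1}, {"tx": -0.9, "ty": 0, "tz": 0.8, "wx": 0, "wy": 0, "wz": 0, "gripper": -1}, {"tx": -0.6, "ty": 0, "tz": 0.5, "wx": 0, "wy": 0, "wz": 0, "gripper": -1}, {"tx": 0, "ty": 0, "tz": 0, "wx": 0, "wy": 0, "wz": 0, "gripper": -1}]}}

```text
time: 7.85
position: [0.47, -0.0164, 0.2702]
tool_rot: [0.996, -0.093, 0.003, -0.0]
contact_force: [0.7, 0.9, -0.2]
width: -0.004
```

>>> {"fn": "arm_command", "kwargs": {"targets": [{"tx": 0, "ty": 0, "tz": 0, "wx": 0, "wy": 0, "wz": 0, "gripper": -1}, {"tx": 0, "ty": 0, "tz": 0, "wx": 0, "wy": 0, "wz": 0, "gripper": -1}, {"tx": 0, "ty": 0, "tz": 0, "wx": 0, "wy": 0, "wz": 0, "gripper": -1}]}}

```text
time: 8.15
position: [0.4706, -0.0165, 0.2659]
tool_rot: [0.996, -0.093, -0.001, -0.0]
contact_force: [0.4, 0.1, 0.7]
width: 0.001
```

Run:
```python
from rig import *
from h import *
s=read_state();print(s["position"],s["contact_force"],s["time"])
C=np.array([.5934,-.0335]);a=np.radians(169);e=np.array([np.cos(a),np.sin(a)]);t=np.array([-e[1],e[0]])
ims=[]
for n in("side","scene"):
    c=camera(n);P=cloud(c).reshape(-1,3);ims.append(c["image"])
    r=(P[:,:2]-C)@e;w=(P[:,:2]-C)@t
    m=(P[:,2]>.14)&(P[:,2]<.225)&(abs(w)<.05)&(abs(r)<.085)
    k=np.polyfit(P[m,2],r[m],1);print(n,m.sum(),"top z",np.percentile(P[m,2],99),"flap angle",np.pi/2+np.arctan(-k[0]),"r at z .119",np.polyval(k,.119))
    m=(r>.074)&(r<.08)&(abs(w)<.014)&(P[:,2]>.1)&(P[:,2]<.13);print("rib z",m.sum(),np.percentile(P[m,2],[10,50,90]) if m.any() else"")
    P=P.reshape(420,560,3)
    for nm,(u0,u1,v0,v1) in ({"vial":(212,232,238,274),"box":(238,302,278,358)} if n=="scene" else {"vial":(212,234,238,280),"box":(204,300,295,398)}).items():
        q=P[v0:v1,u0:u1].reshape(-1,3);q=q[q[:,2]>.012];print(nm,np.nanpercentile(q,[2,50,98],axis=0).round(3).tolist())
f=lambda i:cv2.resize(i,(400,400),interpolation=cv2.INTER_CUBIC)
cv2.imwrite("pics/end.png",np.hstack([f(ims[0][110:290,220:400]),f(ims[1][120:280,205:365])]))
```

```text
[ 0.47064709 -0.01652872  0.26587826] [0.41069047 0.10059378 0.68070159] 8.15
side 1242 top z 0.2174922697700808 flap angle 1.5478345966165663 r at z .119 -0.054365816914240916
rib z 39 [0.11220693 0.11553061 0.11783317]
vial [[0.48, -0.134, 0.014], [0.495, -0.125, 0.054], [0.504, -0.109, 0.085]]
box [[0.624, -0.286, 0.016], [0.677, -0.235, 0.09], [0.712, -0.103, 0.094]]
scene 589 top z 0.21873459032367257 flap angle 1.541471798601365 r at z .119 -0.05507147579946092
rib z 23 [0.1130176  0.11639555 0.11801346]
vial [[0.479, -0.133, 0.013], [0.495, -0.126, 0.053], [0.505, -0.11, 0.086]]
box [[0.626, -0.285, 0.016], [0.673, -0.242, 0.091], [0.712, -0.158, 0.095]]
```

View pics/end.png

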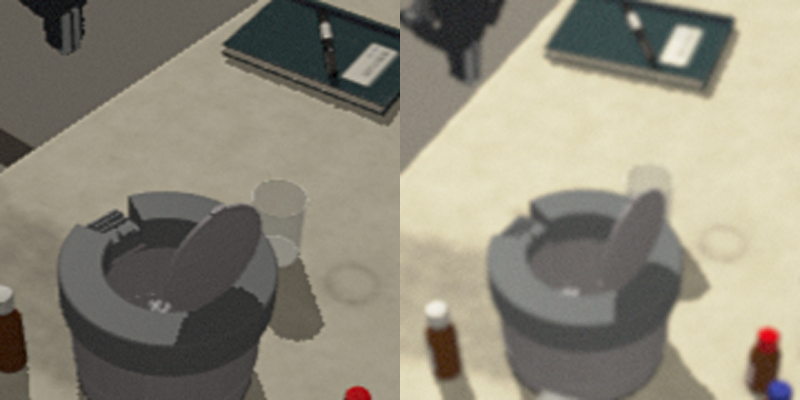

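The flap stands upright on its own, at about 1.54 rad in both views, and the arm is clear. I compare the key's height with its starting value from the first images, and hand in only if they match.

Run:
```python
from rig import *
from h import *
C=np.array([.5934,-.0335]);a=np.radians(169);e=np.array([np.cos(a),np.sin(a)]);t=np.array([-e[1],e[0]])
ok=True
for n in("side","scene"):
    v=[]
    for c in(dict(np.load(n+"0.npz")),camera(n)):
        P=cloud(c).reshape(-1,3);r=(P[:,:2]-C)@e;w=(P[:,:2]-C)@t
        m=(r>.066)&(r<.084)&(abs(w)<.014)&(P[:,2]>.1)&(P[:,2]<.13);v.append(np.mean(P[m,2]))
    print(n,v);ok&=abs(v[0]-v[1])<.0008
print(ok)
if ok: print(close_job())
```

```text
side [np.float64(0.11474934839123346), np.float64(0.11456193638980731)]
scene [np.float64(0.11468321287891034), np.float64(0.1152423419209048)]
True
the job is handed in; nothing more can be done
None
```

The bin is open and the job is handed in at about 8 s of the 64 s allowed; the hand-in gives no verdict.

- **Finding the notch:** I located the collar centre and the notch (direction about 169°) from camera depth instead of feeling round the collar. I confirmed it when the closed fingertips went below the collar's top with no force.
- **Pressing the key:** It went down about 5 mm, with about 7 N or less at the readings, and the flap popped up.
- **Opening the flap:** I pushed it back towards its hinge, then backed the arm away until it touched nothing.

**Last checks:**
- The flap stands at about 1.54–1.55 rad in both camera views.
- The key's height is within 0.6 mm of its starting value. The two views differ in sign (−0.2 and +0.6 mm), which is within measuring noise, so I take it as sprung back.
- The vial and tip box are within about 2 mm of where they stood. I checked the beaker only by eye, and it looked unmoved.
- One reading during the push showed 8.6 N upwards on the tips, probably the flap's edge rubbing on the fingers.

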